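Close and latch a two-part plaster mould

TASK

Close the plaster mould in its wooden cradle: with the fingertips, push the loose half along its guides until it is fully home against the fixed half, then push the swinging metal latch bar all the way round until it lies straight across the back of that half. Slide the half, never lift or tip it, and leave everything else on the table where it is.

Things in the scene. Friction and masses are not known exactly. Their poses are not given: they have to be found in the camera images.
- cradle: Fixed plywood base plate 250 x 214 x 15 mm. Origin on the table surface below the centre of the fixed half's joint face; +x is the way to push the loose half home (away from the robot, within 26 degrees), z up; plate spans x -160 to 90, y +-107. Guide rails along both sides, 12 wide, tops at z 25, inner faces at y +-56.5, x -157 to 77. The plate is bare between them behind the loose half.
- seat (a point): Centre, half-way up (cradle x 0, y 0, z 39), of the joint face of the fixed plaster half, which is 65 x 110 x 48 and stands on the plate from cradle x 0 to 65, top at z 63.
- half_face (a point): Centre, half-way up, of the joint face (with the cavity) of the loose white plaster half: 65 thick (cradle x), 110 wide, 48 tall, top at z 63, about 0.28 to 0.54 kg, standing on the plate between the rails (1.5 mm play), axes parallel to the cradle's. Home when at cradle x 0, y 0, z 39; starts 30 to 70 mm short. Slides with plain friction (some 1 to 4 N) and stays where left.
- half_back (a point): Centre, half-way up (z 39), of the flat back face of the loose half, 65 mm behind half_face (towards the cradle's -x): the face to push. It is 110 wide and reaches from z 15 to z 63.
- latch_pin (a point): Point on the vertical pivot axis of the latch bar, at the bar's mid height (z 39), fixed to the cradle at cradle x -75, y +85, beside the rail. A round post of radius 14 stands under it; the bolt head on top reaches z 54.
- latch_tip (a point): Middle of the free end of the latch bar, mid height (z 39), 104 mm from the pivot axis. The bar is a straight aluminium bar 14 thick, 18 tall (z 30 to 48), its centre line through the pivot axis; only its end at the pin is supported.
- latch (a joint): Latch bar angle, rad. 0 (a stop): points to the cradle's -y, across the back of the home half, 3 mm behind it. Opens clockwise from above: the bar points along cradle (-sin q, -cos q). Starts at 1.5 to 2.2, stop at 2.3; friction 0.06 N m, stays where left; strikes the loose half if that is not home. Push on the side facing away from the half (its +y side when it points to -x).
- jar: Bystander, loose, to be left alone: closed amber glass jar, radius 29, 85 tall, standing beside the cradle; origin under its foot (mm).
- cup: Bystander, loose, to be left alone: white cup, rim radius 36, 80 tall, standing on the other side of the cradle from the latch pin; origin under its foot (mm).
- spatula: Bystander, loose, to be left alone: spatula 190 long lying beside the cradle, on the other side from the latch pin; origin at its middle, underside (mm).
- bowl: Bystander, loose, to be left alone: green bowl, radius 62, 55 tall, on the left of the table; origin under its foot (mm).
- plug: Bystander, loose, to be left alone: small plaster block 50 x 70 x 45 on the left of the table; origin under its centre (mm).
- brush: Bystander, loose, to be left alone: brush 200 long lying on the right of the table; origin at its middle, underside (mm).
- rule: Bystander, loose, to be left alone: flat blue rule 240 x 30 x 5 lying on the right of the table; origin under its centre (mm).
Things that resemble listed ones, but are neither listed nor needed, are in the scene too. What is shaped like the part that bears half_face but pink is not meant.

How it is judged:
On the way, in this order (a step that is already met when the one before it is completed fails the run):
1. the loose half is home against the fixed half (joint gap under 4 mm), the latch not yet across (x of half_face in the frame of cradle between -0.004 and 0.004 m and y of half_face in the frame of cradle between -0.005 and 0.005 m and z of half_face in the frame of cradle between 0.0355 and 0.0425 m and angle between half_face's own z axis and vertical below 0.05 rad and value of joint latch above 0.15 rad), for 0.2 s.
2. the latch bar lies straight across the back of the half (within 0.08 rad of its stop) (value of joint latch below 0.08 rad), for 0.2 s.
At the end, for the whole second after the job is handed in: The loose half stands flat and upright on the plate with the joint gap under 4 mm, the latch bar is at rest within 0.08 rad of its closed stop (x of half_face in the frame of cradle between -0.004 and 0.004 m and y of half_face in the frame of cradle between -0.005 and 0.005 m and z of half_face in the frame of cradle between 0.0355 and 0.0425 m and angle between half_face's own z axis and vertical below 0.05 rad and value of joint latch below 0.08 rad and velocity of joint latch between -0.05 and 0.05 rad/s); the robot touches nothing.
It fails at once if the loose half is lifted more than 12 mm (z of half_face in the frame of cradle above 0.051 m).
It fails at once if the loose half is tipped more than 0.2 rad (angle between half_face's own z axis and vertical above 0.2 rad).
It fails at once if a bystander is moved more than 30 mm (distance of any of jar, cup, spatula, bowl, plug, brush, rule from where it was at the start of the episode above 0.03 m).
It fails at once if the standing jar or cup is tipped over (angle between any of jar, cup's own z axis and vertical above 0.5 rad).
It also fails if it takes over 51 s, if anything falls off the work surface, if the arm or the gripper's body presses on something with over 40 N, if the wrist force passes 120 N, or if a joint passes its speed limit or range.

ROBOT

A 6-joint arm with a two-finger parallel gripper is mounted at the origin on the work surface. World frame = base frame: x ahead of the robot, y to its left, z up, the work surface at z = 0. Lengths are in m, angles in rad, forces in N, time in s.
With the tool pointing down it reaches from about 0.325 to 0.75 m from the base axis. Payload 7.6 kg.
Tool frame: the origin (TCP) lies on the centre line of the jaws, within the pads' length; the fingertips stand 25 mm ahead of it and the grasp point (between the pads) lies 6 mm ahead of it; z points along the fingers, y is the line along which they close (so a half turn about z gives the same grasp; the last joint's range is limited). The gripper opens to 85 mm and grips with 20 to 120 N. Pads are 22 mm wide; open, the fingers measure 114 mm over their backs; the gripper's body (76 mm by 85 mm) begins 54 mm behind the grasp point. The pads swing forward as they close: fully open they stand 13 mm farther back than shut.
Start: joints at [-1.225, 0.052, 1.401, -0, 1.689, -0.07], TCP at [0.212, -0.48, 0.256] pointing down, gripper open.
Joint ranges: [-2.9, 2.9], [-0.91, 2.17], [0.12, 2.37], [-1.06, 4.2], [0.26, 2.73], [-2.93, 2.93]. Speed limits (rad/s): [2.57, 2.57, 3.01, 3.14, 3.14, 3.14].

INTERFACE

Orientations are given as [roll, pitch, yaw] about the fixed x, y, z axes, in that order (R = Rz(yaw) Ry(pitch) Rx(roll)).
In Python, from station import r gives the robot as it stands. The module is installed in compiled form; this text tells all that it offers.
- The arm moves only by the shell command python3 -m handwheel 'ROWS' [OPENING]. ROWS is JSON, a list that holds one entry, the list of rows, each a list of 6 numbers: the shift along the tool's x, y, z scaled (see below), then the turn, a rotation vector about the tool's x, y, z scaled (see below). In form: [[[tx, ty, tz, ax, ay, az], ...]]. A call has 1 to 5 rows; each row is the pose to reach, as a shift and turn from the pose commanded when the call began, along the tool's axes at that moment; what a row does not reach only later rows make up. The controller multiplies each number of a shift by 50 cm and each number of a turn by 45 degrees. A row lasts 1/12 s, in which the tool goes at most 41.7 mm and 7.16 degrees, less where a joint would pass 70% of its speed; a pose out of reach is approached as far as the arm can. A call with a number of a shift or a turn outside -1 to 1 is refused whole. A call with a gripper value outside its range is refused whole. OPENING is the gripper's target within -1 to 1 (shut at 1, half-way at 0, fully open at -1), set as the call begins (- or left out, the last holds). The fingers move at their own pace and stop on an object; the grip force is fixed at half the most. Time passes only in rows, so rows that repeat a pose let the fingers close. It gives the time, the measured TCP pose, the force, the opening and the grip force at its end, in the units of the state.
- r.read_state(): the state, without advancing time (a new reading comes with each control period).
- r.read_camera(name): name is "scene" or "side" or "wrist"; returns a dict with "pixels" (384x512x3 uint8, red, green, blue), "range_z" (384x512 float32, m along the optical axis (not along the pixel's ray), 0 where there is no reading), "fx", "fy", "cx", "cy" (pixels), "origin" and "orientation" of the camera in the world; the wrist camera has in their place "tool_from_camera" (4x4, takes a point from camera to tool coordinates, whose origin is the TCP and whose axes are the flange's). Camera axes: x right, y up, looking along -z (the intrinsics and any distortion apply to the point x, -y, -z); pixel columns grow to the right and rows downward; lengths in m; the calibration is good to about 2 mm. A picture is of the moment at which its call begins: read the wrist's pose just before it.
- r.hand_in(): hands the job in; it is judged then, once.
The state is a dict: "t": time; "qpos": joint angles; "joint_velocities": joint speeds; "tau": joint torques, N m; "position": TCP position; "eef_rot": TCP orientation; "wrist_force": force on the tool from outside, world axes, zero at the start; "moment": the same for the moment, N m; "width": opening from 0.0 (shut) to 1.0 (fully open); "finger_force": force on a finger pad.
Only numpy, scipy, OpenCV 4.12 (cv2) and the standard library are available. Lean on these libraries where they do the work, as an engineer would, in place of code of your own. Each camera call takes 0.05 s, during which the arm holds its last target. There are 200 camera calls.

## Working session

There is one attempt and no reset: what is moved stays moved. The work goes in short steps, Python scripts to look and compute and a shell command to move; the robot and the scene stay as the last step left them, time stands still between calls to the robot, and variables do not carry over. Pictures are saved under pics/ and viewed, at most 10 in all, crops included, and the job is handed in when it is done.

```bash
mkdir -p pics
cat > h.py <<'E'
import numpy as np, cv2
from station import r
def cam(n):
    s=r.read_state(); return s,r.read_camera(n)
def save(n,c): cv2.imwrite(f'pics/{n}.png',cv2.cvtColor(c['pixels'],cv2.COLOR_RGB2BGR))
E
python3 - <<'E'
from h import *
import pickle
s=r.read_state(); print(s)
for n in ('scene','side'):
    c=r.read_camera(n); save(n,c); pickle.dump(c,open(n+'.pkl','wb'))
    print({k:v for k,v in c.items() if k not in('pixels','range_z')})
a=[cv2.imread(f'pics/{n}.png') for n in('scene','side')]
E
```

```text
{'t': 0.0, 'qpos': array([-1.22529975e+00,  5.28606700e-02,  1.40178124e+00,  1.30545890e-05,
        1.68858846e+00, -7.02838802e-02]), 'joint_velocities': array([ 2.57148281e-04,  2.86790442e-04, -1.36257084e-03,  8.90306979e-05,
        6.52859694e-04, -2.20669791e-03]), 'tau': array([-7.82449501e-05, -3.81667399e+01, -3.60188019e+01, -8.69349674e-05,
        6.24646796e-03,  3.81342454e-05]), 'position': array([ 0.21198839, -0.47999834,  0.25543135]), 'eef_rot': array([-3.13995989e+00, -1.27944688e-04,  4.15781880e-01]), 'wrist_force': array([0.46437422, 0.45008038, 0.39210773]), 'moment': array([ 0.01935626, -0.02245581,  0.01434502]), 'finger_force': 0.0, 'width': 1.003301844047215}
{'fx': 439.4222714453312, 'fy': 439.4222714453312, 'cx': 253.59967888890534, 'cy': 195.97659308820923, 'origin': array([ 1.32443921, -0.98033515,  0.84762075]), 'orientation': array([0.99233797, 0.00721294, 0.62673138])}
{'fx': 398.5419572297105, 'fy': 398.5419572297105, 'cx': 256.18871641235415, 'cy': 192.89698206072097, 'origin': array([0.06780693, 0.84633656, 0.76199418]), 'orientation': array([ 0.95013727,  0.01954883, -2.58536205])}
```

View pics/scene.png

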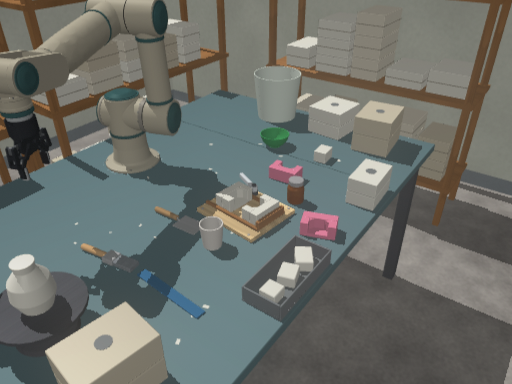

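View pics/side.png

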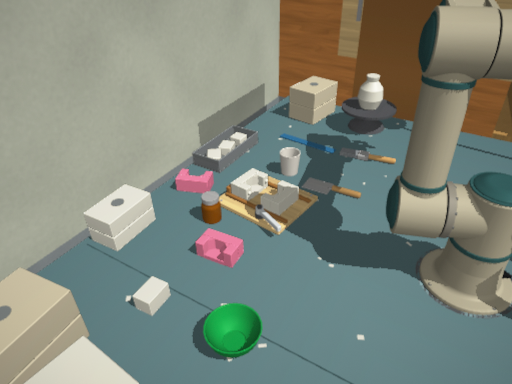

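The scene view shows the cradle near (246,210), with the cup at (212,234), the jar at (296,190) and a pink half beside it. In the side view the cradle is near (268,200), and the light latch bar runs from (262,212) to (280,230).

```bash
cat >> h.py <<'E'
from scipy.spatial.transform import Rotation as R
def cloud(c,T=None):
    d=c['range_z'];v,u=np.mgrid[:384,:512]
    p=np.stack([(u-c['cx'])/c['fx']*d,-(v-c['cy'])/c['fy']*d,-d],-1)
    if T is None: Rm,t=R.from_euler('xyz',c['orientation']).as_matrix(),c['origin']
    else: Rm,t=T[:3,:3],T[:3,3]
    return p@Rm.T+t, d>0
E
python3 - <<'E'
from h import *
import pickle
out=[]
for n,(u,v) in (('scene',(246,210)),('side',(268,200))):
    c=pickle.load(open(n+'.pkl','rb'));P,ok=cloud(c)
    print(n,P[v,u]); m=ok&(np.abs(P[...,:2]-P[v,u,:2]).max(-1)<.22)&(P[...,2]<.12)&(P[...,2]>-.03)
    q=P[m]; print('table z',np.percentile(q[:,2],[5,25,50]))
    if n=='scene': c0=P[v,u,:2].copy()
    # top-down map, 2mm/px -> x up, y left
    im=np.full((240,240,3),0,np.uint8)
    o=np.argsort(q[:,2]); q=q[o]; col=c['pixels'][m][o]
    i=np.round(120-(q[:,0]-c0[0])/.002).astype(int);j=np.round(120-(q[:,1]-c0[1])/.002).astype(int)
    k=(i>=1)&(i<239)&(j>=1)&(j<239)
    hm=np.zeros((240,240),np.uint8)
    for a,b,z,cc in zip(i[k],j[k],q[k,2],col[k]):
        im[a-1:a+1,b-1:b+1]=cc[::-1]; hm[a-1:a+1,b-1:b+1]=np.clip(z*2500+20,0,255)
    out.append(np.vstack([im,cv2.applyColorMap(hm,cv2.COLORMAP_JET)]))
print(c0)
cv2.imwrite('pics/top.png',cv2.resize(np.hstack(out),None,fx=1.25,fy=1.25,interpolation=0))
E
```

```text
scene [ 0.64240836 -0.08848208  0.06276566]
table z [-0.00098505  0.00144018  0.00643562]
side [0.54730934 0.03513063 0.06224497]
table z [-0.00073938  0.00094988  0.00251759]
[ 0.64240836 -0.08848208]
```

View pics/top.png

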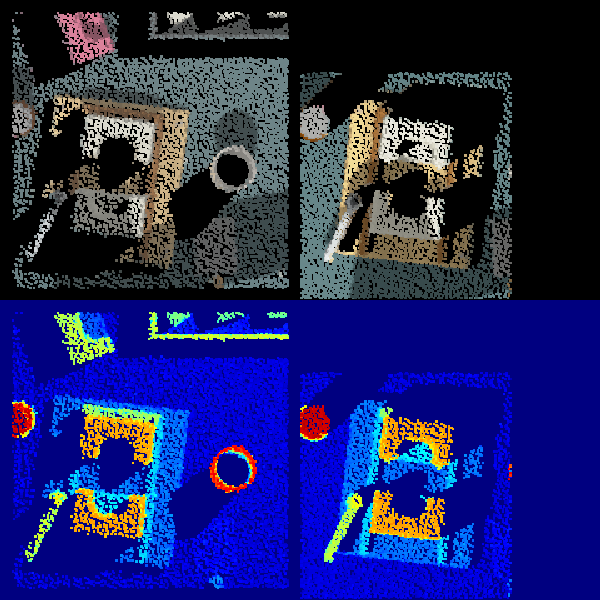

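The top-down maps show the cradle with yaw about -8°. The loose half (nearer, orange) has a gap of about 40 mm, the latch pivot is on the left (+y) and its bar points back and outward. The cup is to the right and the jar to the far left.

Run:
```python
from h import *
import pickle
for n in ('scene','side'):
    c=pickle.load(open(n+'.pkl','rb'));P,ok=cloud(c)
    c0=np.array([.642,-.088])
    q=P[ok&(np.abs(P[...,:2]-c0).max(-1)<.19)]
    t=q[(abs(q[:,2]-.063)<.006)]
    hm=np.zeros((400,400),np.uint8)
    ij=np.round((t[:,:2]-c0)*1000+200).astype(int); k=((ij>=0)&(ij<400)).all(1)
    hm[ij[k,0],ij[k,1]]=255
    hm=cv2.morphologyEx(hm,cv2.MORPH_CLOSE,np.ones((7,7)));hm=cv2.morphologyEx(hm,cv2.MORPH_OPEN,np.ones((5,5)))
    for ct in cv2.findContours(hm,0,2)[0]:
        if cv2.contourArea(ct)<600: continue
        (a,b),s,an=cv2.minAreaRect(ct)
        print(n,'top y,x',[round(a-200+1000*c0[1]),round(b-200+1000*c0[0])],np.round(s),round(an,1))
    l=q[(abs(q[:,2]-.048)<.005)&(q[:,0]<.64)&(q[:,1]>-.06)]
    hm[:]=0;ij=np.round((l[:,:2]-c0)*1000+200).astype(int);k=((ij>=0)&(ij<400)).all(1);hm[ij[k,0],ij[k,1]]=255
    hm=cv2.morphologyEx(hm,cv2.MORPH_CLOSE,np.ones((7,7)))
    for ct in cv2.findContours(hm,0,2)[0]:
        if cv2.contourArea(ct)<300: continue
        (a,b),s,an=cv2.minAreaRect(ct)
        print(n,'latch y,x',[round(a-200+1000*c0[1]),round(b-200+1000*c0[0])],np.round(s),round(an,1))
    b=q[(abs(q[:,2]-.054)<.004)&(q[:,0]<.64)&(q[:,1]>0)]; print('bolt',np.median(b,0),len(b))
```

```text
scene top y,x [-36, 662] [112.  65.] 8.3
scene top y,x [-68, 538] [62. 22.] 90.0
scene top y,x [-29, 523] [54. 32.] 2.8
bolt [0.55768594 0.05863706 0.05257729] 61
side top y,x [-33, 657] [109.  65.] 6.4
side top y,x [-20, 537] [112.  64.] 7.4
side latch y,x [85, 523] [23. 95.] 31.2
bolt [0.55090557 0.033906   0.05371318] 107
```

```bash
cat > go.py <<'E'
import sys; from h import *
x,y,z,yaw=map(float,sys.argv[1:5]); s=r.read_state()
Rt=R.from_euler('xyz',s['eef_rot']); d=Rt.inv().apply(np.array([x,y,z])-s['position'])
w=(Rt.inv()*R.from_euler('xyz',[np.pi,0,yaw])).as_rotvec()
print(round(s['t'],2),s['position'].round(4),s['eef_rot'].round(3),'F',s['wrist_force'].round(1),'rows',(d/.5).round(4),(w/(np.pi/4)).round(4))
E
python3 -m handwheel '[[[0.8,-0.66,0,0,0,0.69],[0.8,-0.66,0,0,0,0.69],[0.8,-0.66,0,0,0,0.69],[0.8,-0.66,0,0,0,0.69],[0.8,-0.66,0,0,0,0.69]]]' 1; python3 go.py .45 -.01 .25 -.126
```

```text
t: 0.52
position: [0.3014, -0.3018, 0.2559]
eef_rot: [-3.141, 0.0, -0.133]
wrist_force: [0.9, -1.1, -0.3]
width: 0.3
finger_force: 0.0
0.52 [ 0.3014 -0.3018  0.2559] [-3.141  0.    -0.133] F [ 0.9 -1.1 -0.3] rows [ 0.2172 -0.6178  0.0119] [-0.0003  0.0006 -0.0087]
```

```bash
python3 -m handwheel '[[[0.217,-0.618,0.012,0,0,-0.009],[0.217,-0.618,0.012,0,0,-0.009],[0.217,-0.618,0.012,0,0,-0.009],[0.217,-0.618,0.012,0,0,-0.009],[0.217,-0.618,0.012,0,0,-0.009]]]' ; python3 go.py .45 -.01 .25 -.126
```

```text
t: 0.93
position: [0.3948, -0.1149, 0.2524]
eef_rot: [3.141, -0.0, -0.119]
wrist_force: [1.0, 0.2, -0.1]
width: -0.004
finger_force: 0.0
0.93 [ 0.3948 -0.1149  0.2524] [ 3.141 -0.    -0.119] F [ 1.   0.2 -0.1] rows [ 0.0847 -0.2215  0.0048] [ 0.0002 -0.0002  0.0086]
```

```bash
python3 -m handwheel '[[[0.085,-0.222,0.005,0,0,0.009],[0.085,-0.222,0.005,0,0,0.009],[0.085,-0.222,0.005,0,0,0.009],[0.085,-0.222,0.005,0,0,0.009],[0.085,-0.222,0.005,0,0,0.009]]]'
python3 - <<'E'
from h import *
s,c=cam('wrist'); save('wrist',c); print(s['position'],s['eef_rot'],c['tool_from_camera'],c['fx'])
T=np.eye(4);T[:3,:3]=R.from_euler('xyz',s['eef_rot']).as_matrix();T[:3,3]=s['position']
P,ok=cloud(c,T@c['tool_from_camera']); np.savez('w.npz',P=P,ok=ok)
q=P[ok]; print(np.percentile(q,[2,50,98],axis=0))
E
```

```text
t: 1.35
position: [0.45, -0.0104, 0.2494]
eef_rot: [3.141, 0.002, -0.122]
wrist_force: [-0.2, -0.6, -0.1]
width: 0.002
finger_force: 0.0
[ 0.44997549 -0.01041888  0.24939632] [ 3.14128128e+00  1.57920438e-03 -1.22457845e-01] [[-4.37949363e-04  9.53108077e-01  3.02629809e-01  7.87303873e-02]
 [ 9.99999887e-01  3.60867379e-04  3.10622737e-04 -8.30504184e-05]
 [ 1.86847814e-04  3.02629911e-01 -9.53108127e-01 -1.17949571e-01]
 [ 0.00000000e+00  0.00000000e+00  0.00000000e+00  1.00000000e+00]] 301.8911295364602
[[ 0.1804906  -0.32060729 -0.00088612]
 [ 0.46138768 -0.01383727  0.00123014]
 [ 0.62259747  0.33519359  0.31113064]]
```

View pics/wrist.png

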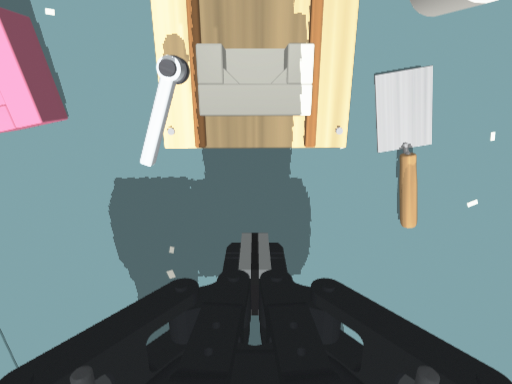

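The wrist view shows the loose half at columns 197–313, with the top edge of its back near row 85. The bolt is at (168,68), the bar tip at (149,163), and the plate's near edge at row 148. The yaw looks aligned.

Run:
```python
import numpy as np
d=np.load('w.npz');P=d['P']
for n,(u0,u1,v0,v1) in dict(backtop=(205,305,70,84),bolt=(164,172,64,72),bartip=(146,152,155,161),barmid=(157,163,115,121)).items():
    q=P[v0:v1,u0:u1].reshape(-1,3); print(n,np.median(q,0).round(4))
# back top edge y=..: lowest x of z>.058 per column
for u in (203,215,235,255,275,295,308):
    col=P[40:125,u]; t=col[abs(col[:,2]-.063)<.006]; f=col[(col[:,2]>.02)&(col[:,2]<.055)]
    print(u,t[np.argmin(t[:,0])].round(4), np.median(f,0).round(4))
for v in (60,80,100):  # half sides / rail
    row=P[v,185:330]; t=row[row[:,2]>.035]; print('y ext',v,t[:,1].min().round(4),t[:,1].max().round(4),np.median(t[:,0]).round(4))
row=P[130,150:370]; t=row[(row[:,2]>.011)]; print('plate row130',t[:,1].min(),t[:,1].max(),np.median(t[:,0]))
for u in (210,300): print('near edge',P[:,u][(P[:,u,2]>.011)&(P[:,u,2]<.02)&(P[:,u,0]<.5)][-1:])
```

```text
backtop [ 0.5444 -0.0219  0.0609]
bolt [0.5623 0.0602 0.0546]
bartip [0.4775 0.1005 0.0485]
barmid [0.517  0.0798 0.0484]
203 [0.5137 0.033  0.061 ] [0.5072 0.04   0.0252]
215 [0.5133 0.0207 0.0634] [nan nan nan]
235 [0.5109 0.0012 0.0644] [ 0.5595 -0.0035  0.0275]
255 [ 0.5084 -0.0181  0.0628] [ 0.5565 -0.0241  0.0277]
275 [ 0.5061 -0.0376  0.0636] [ 0.5549 -0.045   0.0278]
295 [ 0.5036 -0.057   0.063 ] [nan nan nan]
308 [ 0.502  -0.0698  0.0626] [ 0.4934 -0.0755  0.0252]
y ext 60 -0.078 0.0303 0.5559
y ext 80 -0.0759 0.0325 0.5408
y ext 100 -0.0739 0.035 0.5225
plate row130 -0.1212464264707262 0.092463403745319 0.48972576419407565
near edge [[0.47441985 0.03912108 0.01493629]]
near edge [[ 0.46242209 -0.06588928  0.01369562]]
  return _methods._mean(a, axis=axis, dtype=dtype,
  ret = um.true_divide(
```

```bash
python3 go.py .466 -.0135 .053 -.114
```

```text
1.4 [ 0.4497 -0.0116  0.2496] [ 3.141e+00  1.000e-03 -1.250e-01] F [0.2 0.  0.7] rows [ 0.0333 -0.0005  0.3932] [ 0.0007  0.0015 -0.0136]
```

```bash
python3 -m handwheel '[[[0.033,0,0.1,0,0,-0.014],[0.033,0,0.18,0,0,-0.014],[0.033,0,0.26,0,0,-0.014],[0.033,0,0.33,0,0,-0.014],[0.033,0,0.393,0,0,-0.014]]]'; python3 -m handwheel '[[[0.01,0,0,0,0,0],[0.02,0,0,0,0,0],[0.03,0,0,0,0,0],[0.04,0,0,0,0,0],[0.05,0,0,0,0,0]]]';python3 go.py .544 -.0226 .053 -.114
```

```text
t: 1.82
position: [0.4644, -0.0154, 0.0504]
eef_rot: [3.141, 0.003, -0.118]
wrist_force: [-0.4, 0.1, 0.3]
width: -0.0
finger_force: 0.0
t: 2.23
position: [0.4933, -0.0173, 0.0563]
eef_rot: [3.142, -0.005, -0.116]
wrist_force: [-1.0, -0.7, 0.3]
width: -0.002
finger_force: 0.0
2.23 [ 0.4933 -0.0173  0.0563] [ 3.142 -0.005 -0.116] F [-1.  -0.7  0.3] rows [ 0.102  -0.0012  0.007 ] [ 0.0001 -0.0061 -0.002 ]
```

```bash
python3 -m handwheel '[[[0.012,0,0.003,0,0,0],[0.024,0,0.004,0,0,0],[0.036,0,0.004,0,0,0],[0.048,0,0.004,0,0,0],[0.06,0,0.004,0,0,0]]]'; python3 -m handwheel '[[[0.008,0,0,0,0,0],[0.016,0,0,0,0,0],[0.024,0,0,0,0,0],[0.032,0,0,0,0,0],[0.032,0,0,0,0,0]]]';python3 go.py .5515 -.0233 .053 -.114
```

```text
t: 2.65
position: [0.5214, -0.0202, 0.0516]
eef_rot: [3.142, 0.0, -0.115]
wrist_force: [-4.6, 0.3, 2.8]
width: -0.001
finger_force: 1.9
t: 3.07
position: [0.5376, -0.0222, 0.0516]
eef_rot: [3.142, -0.001, -0.115]
wrist_force: [-0.2, 0.2, 0.6]
width: -0.001
finger_force: 0.0
3.07 [ 0.5376 -0.0222  0.0516] [ 3.142e+00 -1.000e-03 -1.150e-01] F [-0.2  0.2  0.6] rows [ 0.0278 -0.001  -0.0028] [ 0.0001 -0.0016 -0.0016]
```

Nudging on in small steps, watching the force.

```bash
python3 -m handwheel '[[[0.004,0,0,0,0,0],[0.008,0,0,0,0,0],[0.012,0,0,0,0,0],[0.016,0,0,0,0,0],[0.02,0,0,0,0,0]]]'; python3 -m handwheel '[[[0.002,0,0,0,0,0],[0.004,0,0,0,0,0],[0.006,0,0,0,0,0],[0.008,0,0,0,0,0]]]';python3 go.py .5515 -.0233 .053 -.114
```

```text
t: 3.48
position: [0.5468, -0.0232, 0.0515]
eef_rot: [3.142, 0.0, -0.115]
wrist_force: [-2.0, 0.5, 0.3]
width: 0.001
finger_force: 1.1
t: 3.82
position: [0.5502, -0.0235, 0.0515]
eef_rot: [-3.141, 0.002, -0.115]
wrist_force: [-10.0, 3.9, 4.5]
width: 0.003
finger_force: 4.9
3.82 [ 0.5502 -0.0235  0.0515] [-3.141e+00  2.000e-03 -1.150e-01] F [-10.    3.9   4.5] rows [ 0.0026 -0.0006 -0.0031] [-0.0003  0.0025 -0.0014]
```

```bash
python3 -m handwheel '[[[0.002,0,0,0,0,0],[0.004,0,0,0,0,0],[0.005,0,0,0,0,0],[0.005,0,0,0,0,0],[0.005,0,0,0,0,0]]]'; python3 go.py .5515 -.0233 .053 -.114
python3 - <<'E'
from h import *
s,c=cam('side'); cv2.imwrite('pics/s2.png',cv2.resize(cv2.cvtColor(c['pixels'],4)[150:250,200:340],None,fx=5,fy=5))
E
```

```text
t: 4.23
position: [0.5502, -0.0234, 0.0515]
eef_rot: [3.142, 0.009, -0.115]
wrist_force: [-21.8, 3.1, 13.2]
width: 0.001
finger_force: 11.2
4.23 [ 0.5502 -0.0234  0.0515] [ 3.142  0.009 -0.115] F [-21.8   3.1  13.2] rows [ 0.0025 -0.0005 -0.0031] [ 0.      0.0112 -0.001 ]
```

View pics/s2.png

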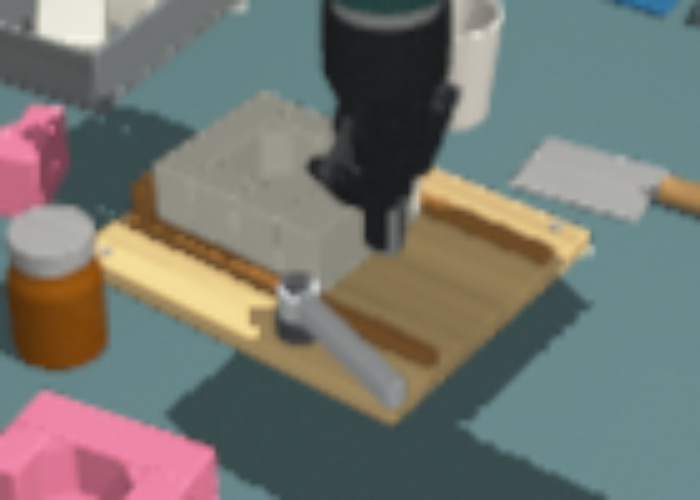

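The joint is closed: no gap shows in the side view, and the force rises while the position stalls. Next I'll back off, lift, and go to the outer side of the bar.

```bash
python3 -m handwheel '[[[-0.02,0,0,0,0,0],[-0.05,0,0,0,0,0],[-0.06,0,-0.05,0,0,0],[-0.06,0,-0.11,0,0,0],[-0.06,0,-0.15,0,0,0]]]'; python3 go.py .515 .1325 .12 -.114
python3 - <<'E'
from h import *
o=np.array([.627,-.032]);Rz=R.from_euler('z',-.114).as_matrix()[:2,:2]
for q,h in ((1.95,.04),(1.95,.021),(1.6,.022),(1.3,.022),(1,.022),(.7,.022),(.4,.021),(.2,.02),(.1,.018),(0,.018)):
    b=np.array([-np.sin(q),-np.cos(q)]);n=np.array([-np.cos(q),np.sin(q)])
    p=np.array([-.075,.085])+.07*b+h*n; print(q,h,(p*1000).round(1),(o+Rz@p).round(4))
E
```

```text
t: 4.7
position: [0.524, -0.0206, 0.1292]
eef_rot: [3.142, -0.003, -0.115]
wrist_force: [-0.2, 0.7, 1.4]
width: -0.002
finger_force: 0.0
4.7 [ 0.524  -0.0206  0.1292] [ 3.142e+00 -3.000e-03 -1.150e-01] F [-0.2  0.7  1.4] rows [-0.0532 -0.3021  0.0183] [ 0.0001 -0.0043 -0.0014]
1.95 0.04 [-125.2  148.1] [0.5194 0.1294]
1.95 0.021 [-132.3  130.4] [0.5104 0.1126]
1.6 0.022 [-144.3  109. ] [0.496  0.0927]
1.3 0.022 [-148.3   87.5] [0.4896 0.0718]
1 0.022 [-145.8   65.7] [0.4896 0.0498]
0.7 0.022 [-136.9   45.6] [0.4962 0.0289]
0.4 0.021 [-121.6   28.7] [0.5095 0.0103]
0.2 0.02 [-108.5   20.4] [0.5215 0.0006]
0.1 0.018 [-99.9  17.1] [ 0.5297 -0.0036]
0 0.018 [-93.  15.] [ 0.5363 -0.0065]
```

```bash
python3 -m handwheel '[[[-0.01,-0.08,0,0,0,0],[-0.02,-0.16,0,0,0,0],[-0.03,-0.24,0,0,0,0],[-0.046,-0.304,0,0,0,0],[-0.046,-0.304,0,0,0,0]]]'; python3 -m handwheel '[[[0,0,0.04,0,0,0],[0,0,0.08,0,0,0],[0,0,0.12,0,0,0],[0,0,0.144,0,0,0],[0,0,0.144,0,0,0]]]';python3 go.py .5104 .1126 .057 -.114;python3 - <<'E'
from h import *
s,c=cam('side'); cv2.imwrite('pics/s3.png',cv2.resize(cv2.cvtColor(c['pixels'],4)[150:250,200:340],None,fx=5,fy=5))
E
```

```text
t: 5.12
position: [0.5175, 0.1382, 0.127]
eef_rot: [-3.139, -0.001, -0.11]
wrist_force: [-0.3, 0.4, -0.4]
width: 0.001
finger_force: 0.0
t: 5.53
position: [0.5166, 0.1325, 0.0518]
eef_rot: [3.14, 0.004, -0.115]
wrist_force: [0.2, -0.4, -0.5]
width: 0.002
finger_force: 0.0
5.53 [0.5166 0.1325 0.0518] [ 3.14   0.004 -0.115] F [ 0.2 -0.4 -0.5] rows [-0.0078  0.041  -0.0103] [ 0.0019  0.0055 -0.0018]
```

View pics/s3.png

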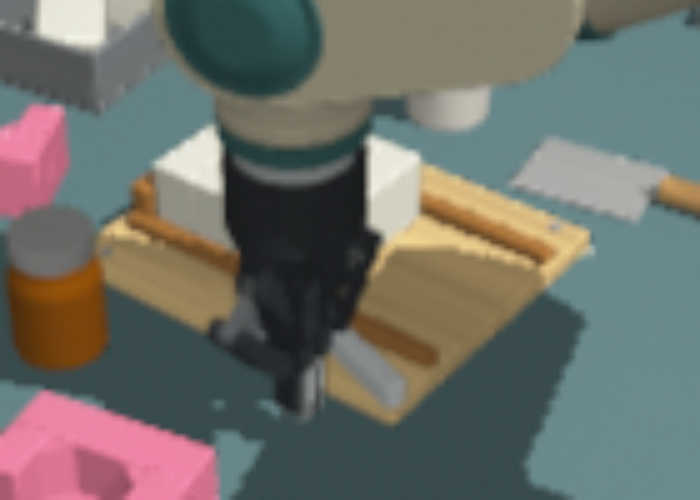

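```bash
python3 -m handwheel '[[[-0.004,0.02,-0.01,0,0,0],[-0.008,0.042,-0.01,0,0,0],[-0.02,0.063,-0.01,0,0,0],[-0.032,0.084,-0.01,0,0,0],[-0.032,0.084,-0.01,0,0,0]]]'; python3 go.py .4896 .0718 .057 -.114; python3 -m handwheel '[[[-0.005,0.02,0,0,0,0],[-0.008,0.042,0,0,0,0],[-0.008,0.063,0,0,0,0],[-0.004,0.084,0,0,0,0],[-0.004,0.084,0,0,0,0]]]';python3 go.py .4896 .0498 .057 -.114
```

```text
t: 6.0
position: [0.4972, 0.0913, 0.0611]
eef_rot: [3.142, -0.002, -0.117]
wrist_force: [-0.4, -0.3, 0.2]
width: 0.001
finger_force: 0.0
6.0 [0.4972 0.0913 0.0611] [ 3.142e+00 -2.000e-03 -1.170e-01] F [-0.4 -0.3  0.2] rows [-0.0107  0.0404  0.0082] [ 0.0001 -0.003  -0.0038]
t: 6.42
position: [0.4906, 0.0497, 0.0596]
eef_rot: [3.141, 0.0, -0.117]
wrist_force: [0.3, -0.4, -0.2]
width: 0.0
finger_force: 0.0
6.42 [0.4906 0.0497 0.0596] [ 3.141  0.    -0.117] F [ 0.3 -0.4 -0.2] rows [-0.0019 -0.      0.0052] [ 0.0012  0.     -0.0037]
```

Run:
```python
from h import *
s,c=cam('side'); cv2.imwrite('pics/s4.png',cv2.resize(cv2.cvtColor(c['pixels'],4)[150:250,200:340],None,fx=5,fy=5))
```

```text
(no output)
```

View pics/s4.png

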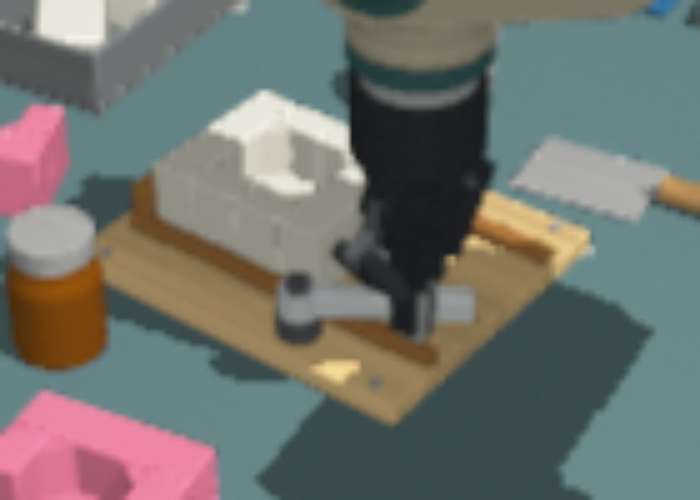

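The bar is following: it now runs from (300,300) to (470,305), with the finger on its outer side. Continuing the arc.

```bash
python3 -m handwheel '[[[0.008,0.02,0.004,0,0,0],[0.018,0.04,0.004,0,0,0],[0.033,0.058,0.004,0,0,0],[0.048,0.074,0.004,0,0,0],[0.062,0.084,0.004,0,0,0]]]'; python3 -m handwheel '[[[0.01,0.006,0,0,0,0],[0.018,0.009,0,0,0,0],[0.026,0.012,0,0,0,0],[0.032,0.014,0,0,0,0],[0.032,0.014,0,0,0,0]]]';python3 go.py .5363 -.0065 .057 -.114
```

```text
t: 6.88
position: [0.5171, 0.0051, 0.0574]
eef_rot: [3.141, 0.0, -0.116]
wrist_force: [-0.9, 1.1, -0.1]
width: 0.002
finger_force: 0.6
t: 7.3
position: [0.532, -0.0025, 0.0576]
eef_rot: [3.141, -0.0, -0.115]
wrist_force: [-0.6, -0.4, -0.5]
width: 0.003
finger_force: 0.0
7.3 [ 0.532  -0.0025  0.0576] [ 3.141 -0.    -0.115] F [-0.6 -0.4 -0.5] rows [0.0094 0.0071 0.0012] [ 0.0004 -0.0005 -0.0013]
```

```bash
python3 -m handwheel '[[[0.002,0,0,0,0,0],[0.004,0,0,0,0,0],[0.006,0,0,0,0,0],[0.008,0,0,0,0,0],[0.01,0,0,0,0,0]]]'; python3 -m handwheel '[[[0.002,0,0,0,0,0],[0.003,0,0,0,0,0],[0.003,0,0,0,0,0]]]';python3 go.py .5363 -.0065 .057 -.114
```

```text
t: 7.72
position: [0.5357, -0.0028, 0.0575]
eef_rot: [3.141, 0.003, -0.115]
wrist_force: [-10.2, -0.2, 5.9]
width: 0.003
finger_force: 5.0
t: 7.97
position: [0.5359, -0.0028, 0.0575]
eef_rot: [3.141, 0.006, -0.115]
wrist_force: [-15.2, 0.3, 9.8]
width: -0.001
finger_force: 7.3
7.97 [ 0.5359 -0.0028  0.0575] [ 3.141  0.006 -0.115] F [-15.2   0.3   9.8] rows [0.0016 0.0072 0.0009] [ 0.0005  0.0082 -0.0011]
```

Firm stop reached where expected. Backing off and checking.

```bash
python3 -m handwheel '[[[-0.02,0,0,0,0,0],[-0.06,0,0,0,0,0],[-0.1,0,-0.05,0,0,0],[-0.14,0,-0.13,0,0,0],[-0.18,0,-0.2,0,0,0]]]'; python3 -m handwheel '[[[-0.03,0,-0.06,0,0,0],[-0.06,0,-0.12,0,0,0],[-0.06,0,-0.16,0,0,0],[-0.06,0,-0.16,0,0,0],[-0.06,0,-0.16,0,0,0]]]'
python3 - <<'E'
from h import *
s,c=cam('wrist'); save('w2',c)
T=np.eye(4);T[:3,:3]=R.from_euler('xyz',s['eef_rot']).as_matrix();T[:3,3]=s['position']
P,ok=cloud(c,T@c['tool_from_camera']); 
C=(P-[.627,-.032,0])@R.from_euler('z',-.114).as_matrix()
m=ok&(C[...,0]>-.12)&(C[...,0]<.03)&(abs(C[...,1])<.1)
for y in (-.045,-.005,.01,.03,.05,.07):
    k=m&(abs(C[...,1]-y)<.004); q=C[k]; b=q[abs(q[:,2]-.048)<.003]; t=q[(abs(q[:,2]-.063)<.004)]
    print(y,'bar x',b[:,0].min().round(4) if len(b) else None,b[:,0].max().round(4) if len(b) else None,'half back x',t[:,0].min().round(4) if len(t) else None)
E
```

```text
t: 8.38
position: [0.4481, 0.0074, 0.1566]
eef_rot: [-3.142, 0.002, -0.115]
wrist_force: [1.0, 0.6, 1.2]
width: -0.0
finger_force: 0.0
t: 8.8
position: [0.4201, 0.0107, 0.2374]
eef_rot: [-3.141, -0.004, -0.115]
wrist_force: [-0.5, -0.9, -0.4]
width: -0.001
finger_force: 0.0
-0.045 bar x -0.066 -0.0653 half back x -0.0658
-0.005 bar x -0.0822 -0.0652 half back x -0.0656
0.01 bar x -0.0824 -0.0652 half back x -0.0657
0.03 bar x -0.0823 -0.0651 half back x -0.0656
0.05 bar x -0.0822 -0.0649 half back x -0.0655
0.07 bar x -0.0822 -0.0688 half back x None
```

View pics/w2.png

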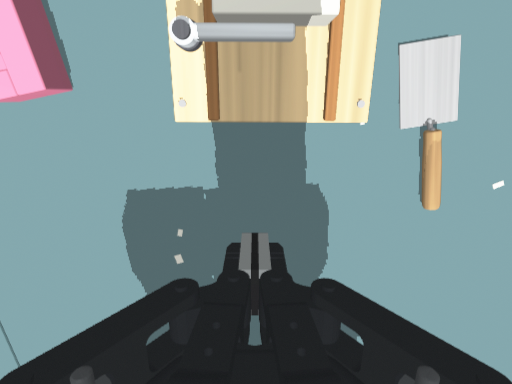

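The bar lies straight across, from (185,32) to (292,32). Its near side is at cradle x -82 all along, and the half's back is at -65.6, so the half is home.

```bash
python3 -c "
from station import r
print(r.hand_in())"
```

```text
the job is handed in; nothing more can be done
None
```

The mould is closed and handed in: the loose half is home against the fixed half, the latch bar lies straight across its back, and the arm is clear of everything.

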